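Secure the trim saw's hood and set its feed to slow

TASK

The rough is already clamped in the little trim saw and is to be cut on slow feed. Lower the hood fully down, swing the hasp down flat over its staple, and take the red-handled retaining pin from the wooden block and drop it through the staple until its collar rests on the staple. Only then pull the feed rod out from its inner click to its middle click and let go of it there; do not pull it through to the outer, fast-feed click, and leave the glass jar and the two loose stones where they stand.

Things in the scene. Friction and masses are not known exactly. Their poses are not given: they have to be found in the camera images.
- saw: Bench trim saw, fixed (place and heading vary). Grey tank 240 deep (x) x 320 wide x 120 mm high; blue gearbox, 150 mm high, on its right end (y -195 to -120 mm); blue hood on top, 215 mm high when down (front panel's top 175 mm). Origin on the bench below mid-depth: x to the back, y to the saw's left, z up. Front face of tank, gearbox and closed hood at x = -120 mm; tank y -120 to +200 mm.
- hood (a joint): Hood angle, rad: 0 = fully down on the tank, grows as the front edge rises (starts between 0.5 and 0.85, limit 1.0). Stiff friction hinge: the hood, 0.6 kg, stays where it is left; 2 to 5 N pushing down on the bar moves it.
- hood_hinge (a point): A point on the hood's hinge axis, which runs along the saw's y, 100 mm behind the saw's origin and 120 mm above the bench. Fixed to the saw.
- hood_bar (a point): Middle of the black grab bar on the hood's front panel: round, 12 mm thick, 110 mm long along the saw's y, its centre 45 mm out from the panel (39 mm free gap) and 30 mm above the panel's lower edge. It moves with the hood in an arc about the hinge axis: 265 mm in front of and 30 mm above that axis when the hood is down.
- hasp (a joint): Hasp angle relative to the hood, rad: 0 = hanging down flat on the saw's front, the staple through its slot; grows as its free end swings out from the saw and up (starts 2.1 to 2.6: sticking up and outward once the hood is down; limit 2.8). Friction hinge: it stays where it is left; 1 to 5 N moves it. Steel plate 60 mm wide, 4 mm thick, 90 mm long.
- hasp_hinge (a point): Middle of the hasp's hinge knuckle (8 mm thick, axis along the saw's y) on the hood's front panel: 5 mm out from the panel, 132 mm above the bench when the hood is down. From here the plate is solid for 40 mm, then has a slot 40 mm wide from 40 to 56 mm. When flat, its outer face is 9 mm out from the saw's front, flush with the knuckle's front.
- hasp_end (a point): Middle of the free end of the hasp, on its outer face, 90 mm from the knuckle.
- staple_eye (a point): Middle of the opening of the staple, a level U of 7 mm steel bar, 84 mm above the bench (bar centre): legs 26 mm apart along the saw's y (19 mm free between them), reaching 46 mm out from the saw's front. This point is 31 mm out. With the hasp flat the opening is 33 mm long along the saw's x; the pin's collar clears the hasp within 5 mm of this point. The pin drops in vertically.
- feed_rod (a joint): How far the feed rod is pulled out, m: 0 = inner click (feed off, start), 0.025 = middle click (slow feed), 0.050 = outer click (fast feed). Detented: about 10 to 13 N to leave a click; let go within 9 mm of the middle click it settles into it by itself. It slides straight out of the gearbox, along the saw's -x.
- knob (a point): Centre of the feed rod's black knob: a round knob 36 mm in diameter and 30 mm long, its axis along the saw's x, on a 12 mm steel rod with red rings; 105 mm above the bench, 70 mm out from the gearbox front at the inner click, 37.5 mm from the gearbox's outer side. Nothing stands above it.
- pin: Loose retaining pin, 0.1 to 0.17 kg, 115 mm long: steel shank 11 mm in diameter with a tapered nose; steel collar 32 mm in diameter from 60 to 65 mm; red plastic grip 22 mm in diameter from 65 to 115 mm. Origin at the nose, z along the pin to the grip. It starts upright in the block's hole, collar on the block, nose 10 mm above the bench.
- pin_grip (a point): Middle of the pin's red grip, 90 mm from the nose, on its axis.
- pin_block: Wooden tool block, fixed, 90 mm (x) x 130 mm (y) x 70 mm high, with one through hole 15 mm wide at its centre for the pin, and four short brass-headed burrs (top 95 mm above the bench) near its two ends, 45 mm from the pin along y. Origin under its centre. It stands to the left or to the right of the saw.
- jar: Bystander: glass jar with a red lid, 72 mm in diameter, 85 mm high; stands on the other side of the saw. Origin under its centre.
- lapis: Bystander: blue lapis chunk about 85 x 75 x 75 mm, loose. Origin under its centre.
- jasper: Bystander: red jasper chunk about 75 x 110 x 60 mm, loose. Origin under its centre.

How it is judged:
By the outcome, as a careful person would: the job done as asked, in the order asked, and still so for the second after the job is handed in, with the robot touching nothing.
It also fails if it takes over 72 s, if anything falls off the work surface, if the arm or the gripper's body presses on something with over 40 N, if the wrist force passes 120 N, or if a joint passes its speed limit or range.

ROBOT

A 6-joint arm with a two-finger parallel gripper is mounted at the origin on the work surface. World frame = base frame: x ahead of the robot, y to its left, z up, the work surface at z = 0. Lengths are in m, angles in rad, forces in N, time in s.
With the tool pointing down it reaches from about 0.325 to 0.775 m from the base axis. Payload 5.5 kg.
Tool frame: the origin (TCP) lies at the centre of the arm's flange, where the gripper is bolted on; the fingertips stand 182 mm ahead of it and the grasp point (between the pads) lies 163 mm ahead of it; z points along the fingers, y is the line along which they close (so a half turn about z gives the same grasp; the last joint's range is limited). The gripper opens to 88 mm and grips with 3 to 60 N. Pads are 20 mm wide; open, the fingers measure 115 mm over their backs; the gripper's body (75 mm by 178 mm) begins 61 mm behind the grasp point.
Start: joints at [-1.197, 0.091, 1.231, -0, 1.82, -0.057], TCP at [0.251, -0.545, 0.405] pointing down, gripper open.
Joint ranges: [-2.87, 2.87], [-0.86, 2.18], [0.17, 2.46], [-1.51, 4.65], [0.06, 2.69], [-2.65, 2.65]. Speed limits (rad/s): [2.57, 2.57, 3.01, 3.14, 3.14, 3.14].

INTERFACE

Orientations are given as a unit quaternion [w, x, y, z].
In Python, from bench import manip, gripper_open, close, eyes, order, finder gives the robot as it stands. Calls block until the motion is done:
- manip.move_to(position, orientation): joint-space move of the TCP to a pose.
- manip.move_l(position, speed=0.15, orientation=None): straight line of the TCP; orientation=None keeps the orientation; speed is the mean speed in m/s.
- manip.movej(angles): joint-space move.
- gripper_open() and close(): open the fingers fully, or close them until they stop; the grip force is fixed at half the most.
- manip.hold(seconds).
- manip.inverse_kinematics(position, orientation): joint angles nearest the present ones, or None.
- manip.state(): the state.
- eyes.get_image(name): name is "side" or "top"; returns a dict with "frame" (420x560x3 uint8, blue, green, red), "depth" (420x560 float32, m along the optical axis (not along the pixel's ray), 0 where there is no reading), "camera_matrix" (3x3 intrinsics, pixels), "k1" (the pictures are not rectified: a ray, as slopes to the right and down, at radius r is drawn at 1 + k1 r^2 times it, then the intrinsics apply), "view" (4x4, takes a point from world to camera coordinates). Camera axes: x right, y up, looking along -z (the intrinsics and any distortion apply to the point x, -y, -z); pixel columns grow to the right and rows downward; lengths in m; the calibration is good to about 2 mm. A picture is of the moment at which its call begins.
A pose or a line that the arm cannot do raises manip.IKError and nothing moves.
- order.job_done(): hands the job in; it is judged then, once.
Trained networks look in a picture, given as the dict that the camera call returned (one of the last four; its "shot" number tells which), for a name from the list of things; names that differ only in an ending like _2 or _b are one class to them, and where a whole thing is asked for, a point or a joint stands for the part that bears it (a point fixed in the world has none). Each returns a list of dicts, best first, with "conf" (0 to 1); they miss things now and then, are a little off and sometimes report something else, mostly with a low value. They report only what shows in the picture. A call takes as long as a camera call.
- finder.regions_of(target, picture): "mask" (420x560 bool, what is visible of it) and "bbox" ([left, top, right, bottom] in pixels, round what is visible of it).
The state is a dict: "time": time; "joint_pos": joint angles; "dq": joint speeds; "joint_torque": joint torques, N m; "ee_pos": TCP position; "ee_rot": TCP orientation; "ft_force": force on the tool from outside, world axes, zero at the start; "moment": the same for the moment, N m; "finger_gap": finger opening in m; "finger_force": force on a finger pad.
Only numpy, scipy, OpenCV 4.12 (cv2) and the standard library are available. Lean on these libraries where they do the work, as an engineer would, in place of code of your own. Each camera call takes 0.05 s, during which the arm holds its last target. There are 200 camera calls.

## Working session

There is one attempt and no reset: what is moved stays moved. The work goes in short steps, each a Python script; the robot and the scene stay as the last script left them, time stands still between calls to the robot, and variables do not carry over. Pictures are saved under pics/ and viewed, at most 10 in all, crops included, and the job is handed in when it is done.

```bash
ls; mkdir -p pics; cat > h.py <<'E'
import numpy as np, cv2
from bench import manip, gripper_open, close, eyes, order, finder
def cloud(p):
    K=p["camera_matrix"];k1=p["k1"];d=p["depth"]
    v,u=np.mgrid[0:d.shape[0],0:d.shape[1]]
    pts=np.stack([u.ravel(),v.ravel()],1).astype(np.float64)[:,None]
    n=cv2.undistortPoints(pts,np.array(K,float),np.array([k1,0,0,0,0.]))[:,0]
    z=d.ravel(); c=np.stack([n[:,0]*z,-n[:,1]*z,-z,np.ones_like(z)],1)
    w=(np.linalg.inv(p["view"])@c.T).T[:,:3].reshape(d.shape+(3,))
    w[d==0]=np.nan
    return w
E
python3 - <<'E'
from h import *
for n in("side","top"):
    p=eyes.get_image(n);cv2.imwrite(f"pics/{n}0.png",p["frame"]);w=cloud(p)
    np.savez(f"{n}0.npz",w=w,f=p["frame"],view=p["view"],K=p["camera_matrix"],k1=p["k1"])
    print(n,p["k1"],np.linalg.inv(p["view"])[:3,3].round(3))
    for t in("saw","hood","hood_bar","hasp","knob","pin","pin_block","jar","lapis","jasper"):
        for r in finder.regions_of(t,p)[:2]:
            q=w[r["mask"]];q=q[~np.isnan(q[:,0])]
            if len(q):print(t,round(r["conf"],2),r["bbox"],np.median(q,0).round(3),np.percentile(q,2,axis=0).round(3),np.percentile(q,98,axis=0).round(3))
E
```

```text
bench.py
pics
side 0.008922242452123627 [0.574 0.43  1.006]
saw 0.56 [152.2, 92.6, 316.7, 291.5] [0.684 0.052 0.263] [ 0.549 -0.197  0.041] [0.832 0.172 0.317]
hood 0.93 [151.9, 92.8, 284.9, 270.6] [0.705 0.038 0.279] [ 0.589 -0.15   0.148] [0.838 0.172 0.318]
hood_bar 0.56 [152.9, 95.5, 282.8, 269.2] [0.706 0.039 0.28 ] [ 0.59  -0.145  0.186] [0.834 0.172 0.317]
hasp 0.59 [259.8, 100.2, 273.5, 153.3] [ 0.615 -0.075  0.317] [ 0.601 -0.186  0.151] [ 0.629 -0.051  0.365]
hasp 0.46 [154.1, 92.2, 283.2, 269.7] [0.706 0.039 0.279] [ 0.589 -0.148  0.168] [0.836 0.172 0.318]
knob 0.67 [287.4, 122.4, 315.3, 137.9] [ 0.526 -0.217  0.113] [ 0.497 -0.318 -0.001] [ 0.575 -0.206  0.125]
pin 0.6 [327.5, 81.4, 340.4, 103.1] [ 0.459 -0.359  0.1  ] [ 0.444 -0.375  0.072] [ 0.472 -0.352  0.127]
pin_block 0.98 [309.2, 77.1, 349.5, 132.7] [ 0.462 -0.327  0.07 ] [ 0.416 -0.426  0.008] [ 0.503 -0.3    0.095]
pin_block 0.33 [155.4, 96.3, 280.4, 268.9] [0.706 0.039 0.28 ] [ 0.589 -0.146  0.181] [0.833 0.172 0.317]
jar 0.94 [296.2, 362.2, 330.6, 396.0] [0.478 0.365 0.085] [0.448 0.333 0.034] [0.507 0.395 0.0
[... 819 characters left out ...]
214.4] [0.704 0.009 0.279] [ 0.592 -0.148  0.2  ] [0.839 0.158 0.314]
pin_block 0.85 [368.0, 246.8, 414.2, 278.0] [ 0.457 -0.36   0.068] [ 0.413 -0.427  0.004] [ 0.503 -0.301  0.094]
jar 0.93 [151.9, 248.2, 174.9, 270.8] [0.471 0.351 0.081] [0.44  0.325 0.019] [0.502 0.386 0.091]
jar 0.56 [211.9, 123.2, 336.8, 216.5] [0.704 0.009 0.279] [ 0.59  -0.151  0.197] [0.841 0.158 0.314]
lapis 0.84 [135.5, 188.0, 164.1, 217.7] [0.649 0.405 0.06 ] [0.612 0.37  0.024] [0.693 0.449 0.078]
lapis 0.47 [345.9, 222.7, 354.4, 243.1] [ 0.525 -0.22   0.118] [ 0.507 -0.236  0.101] [ 0.571 -0.208  0.126]
jasper 0.48 [392.8, 256.4, 403.7, 263.6] [ 0.459 -0.361  0.11 ] [ 0.447 -0.374  0.065] [ 0.472 -0.351  0.128]
```

```bash
python3 - <<'E'
import cv2
a=cv2.imread("pics/side0.png");cv2.imwrite("pics/s1.png",cv2.resize(a[60:310,130:370],None,fx=2.4,fy=2.4,interpolation=cv2.INTER_CUBIC))
a=cv2.imread("pics/top0.png");cv2.imwrite("pics/t1.png",cv2.resize(a[110:290,190:430],None,fx=3.3,fy=3.3,interpolation=cv2.INTER_CUBIC))
E
```

```text
(no output)
```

View pics/s1.png

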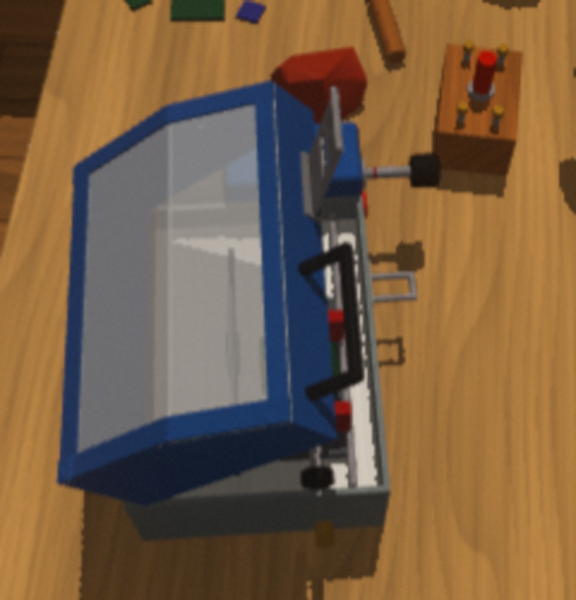

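View pics/t1.png

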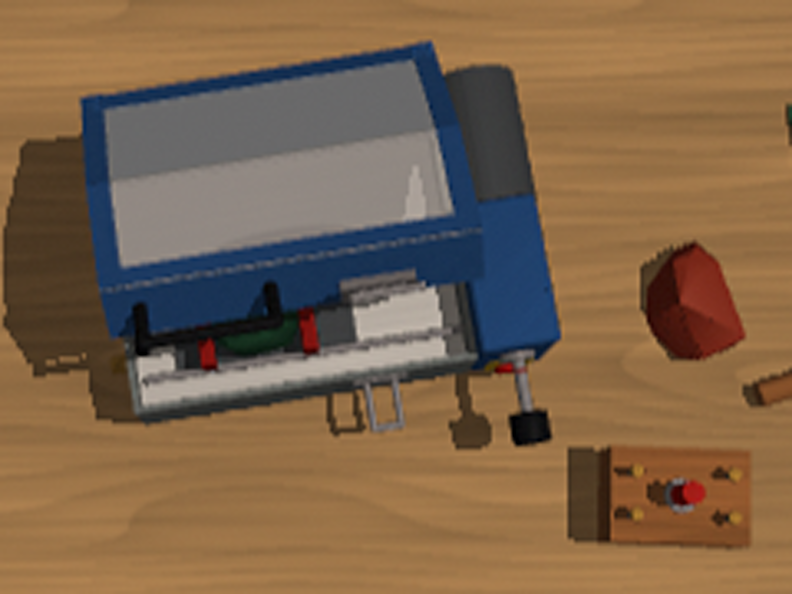

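Side view: hood half open, bar at left, hasp sticking up near (325,150), staple at (395,287), knob at (425,170), pin in its block (485,75). The top view agrees: staple (385,405), knob (530,427), pin (690,492). The saw is yawed by about +0.18 rad.

```bash
cat > meas.py <<'E'
from h import *
from scipy.optimize import least_squares
for n in("top","side"):
    D=np.load(f"{n}0.npz");w=D["w"];f=D["f"].astype(int);x,y,z=w[...,0],w[...,1],w[...,2]
    B,G,R=f[...,0],f[...,1],f[...,2]
    blue=(B>R+40)&(B>G+25)
    g=blue&(abs(z-.15)<.006)&(y<-.1)&(x<.85)
    P=w[g]; print(n,"gear",g.sum(),np.median(P[:,2]))
    r=cv2.minAreaRect((P[:,:2]*1000).astype(np.float32));print(r)
    m=(abs(z-.12)<.005)&(x>.48)&(x<.65)&(y<.25)&(y>-.17)&~blue
    P=w[m];
    fr=[]
    for c in np.arange(-.15,.15,.006):
        q=P[abs(P[:,1]-c)<.003]
        if len(q): fr.append((c,q[:,0].min()))
    fr=np.array(fr)
    k=np.polyfit(fr[:,0],fr[:,1],1)
    for _ in range(5):
        e=fr[:,1]-np.polyval(k,fr[:,0]);s=abs(e)<max(.003,1.5*np.median(abs(e)));k=np.polyfit(fr[s,0],fr[s,1],1)
    print("front rim line",k,np.arctan(-k[0]),s.sum(),len(fr))
    st=(abs(z-.086)<.009)&(x>.42)&(x<.57)&(y>-.19)&(y<.1)
    P=w[st];print("staple",len(P),np.median(P,0).round(4),P.min(0).round(3),P.max(0).round(3))
    kb=(R<60)&(G<60)&(B<60)&(z>.09)&(z<.13)&(x>.45)&(x<.6)&(y<-.15)&(y>-.28)
    P=w[kb];print("knob",len(P),P.mean(0).round(4),P.min(0).round(3),P.max(0).round(3))
    pn=(R>130)&(G<60)&(z>.09)&(z<.14)&(abs(x-.458)<.04)&(abs(y+.36)<.04)
    P=w[pn];print("pin",len(P),P.mean(0).round(4),P.min(0).round(3),P.max(0).round(3))
    br=(R<60)&(G<60)&(B<60)&(z>.14)&(x>.45)&(x<.62)&(y>-.1)
    P=w[br];print("bar",len(P),np.median(P,0).round(4),P.min(0).round(3),P.max(0).round(3))
    bt=(abs(z-.07)<.006)&(R>B+30)&(abs(x-.458)<.08)&(abs(y+.36)<.1);P=w[bt]
    print("block",cv2.minAreaRect((P[:,:2]*1000).astype(np.float32)))
E
python3 meas.py
```

```text
top gear 818 0.14857219917495035
((657.444580078125, -202.9761505126953), (136.67086791992188, 72.2886962890625), 8.205144882202148)
front rim line [-0.14631917  0.56021946] 0.14528818165255808 49 50
staple 192 [5.601e-01 1.000e-04 8.510e-02] [ 0.522 -0.109  0.077] [0.57  0.098 0.095]
knob 149 [ 0.5393 -0.2131  0.1155] [ 0.505 -0.242  0.091] [ 0.599 -0.153  0.129]
pin 35 [ 0.4581 -0.3662  0.1241] [ 0.448 -0.376  0.116] [ 0.466 -0.358  0.13 ]
bar 505 [0.5975 0.0561 0.2961] [ 0.571 -0.054  0.141] [0.62  0.721 0.326]
block ((457.795654296875, -365.531494140625), (127.92420196533203, 93.17150115966797), 87.28247833251953)
side gear 184 0.15066179921406536
((612.4856567382812, -207.405029296875), (42.5699577331543, 67.93118286132812), 9.677165031433105)
front rim line [-0.14881045  0.55908045] 0.14772637201011585 49 50
staple 371 [0.5604 0.0353 0.0873] [ 0.521 -0.109  0.081] [0.57  0.1   0.093]
knob 214 [ 0.5387 -0.2046  0.1155] [ 0.504 -0.233  0.091] [ 0.6   -0.166  0.13 ]
pin 38 [ 0.4581 -0.3668  0.1255] [ 0.449 -0.375  0.122] [ 0.468 -0.357  0.129]
bar 891 [0.5979 0.0627 0.3095] [ 0.572 -0.1    0.14 ] [0.62  0.152 0.357]
block ((457.976806640625, -366.3173828125), (133.289306640625, 90.03578186035156), 86.95523071289062)
```

```bash
cat >> h.py <<'E'
yaw=.146; O=np.array([.6863,-.0392,0])
def setpose(o,y):
    global yaw,O,Rs
    yaw=y;O=np.array(o,float);c,s=np.cos(y),np.sin(y);Rs=np.array([[c,-s,0],[s,c,0],[0,0,1]])
setpose(O,yaw)
W=lambda p:O+Rs@np.array(p,float)      # saw->world
S=lambda w:(w-O)@Rs                    # world->saw
E
cat > m2.py <<'E'
from h import *
for n in("top","side"):
    D=np.load(f"{n}0.npz");w=S(D["w"])*1000;f=D["f"].astype(int);x,y,z=w[...,0],w[...,1],w[...,2]
    B,G,R=f[...,0],f[...,1],f[...,2];blue=(B>R+40)&(B>G+25);dark=(f.max(2)<60)
    def rep(t,m):
        P=w[m]
        if len(P):print(n,t,len(P),"med",np.median(P,0).round(1),"lo",np.percentile(P,3,axis=0).round(1),"hi",np.percentile(P,97,axis=0).round(1))
    rep("staple",(abs(z-86)<12)&(x>-180)&(x<-128)&(y>-100)&(y<100))
    rep("stapleout",(abs(z-86)<12)&(x>-172)&(x<-156)&(y>-100)&(y<100))
    rep("knob",dark&(abs(z-112)<16)&(x>-215)&(x<-165)&(abs(y+157)<40))
    rep("gear",blue&(abs(z-150)<5)&(x>-140)&(x<100)&(y<-100))
    rep("gearfront",blue&(abs(z-140)<20)&(x<-100)&(y<-115))
    rep("tank rim left",(abs(z-120)<4)&(y>180)&(y<220)&(abs(x)<130))
    rep("rim front",(abs(z-120)<4)&(y>-100)&(y<180)&(x<-105))
    rep("bar",dark&(z>130)&(x<-60)&(x>-160)&(y>-60))
    rep("hoodsides",blue&(z>160)&(abs(y)<260))
    grey=(f.max(2)-f.min(2)<30)&(f.max(2)>65)
    rep("hasp",grey&(z>240)&(x<-40)&(y<-20))
    m=blue&(z>160)
    P=w[m];i=np.argmin(P[:,0]);print("hood foremost",P[P[:,0]<P[:,0].min()+6].mean(0).round(1),"top",P[P[:,2]>P[:,2].max()-4].mean(0).round(1))
E
python3 m2.py
```

```text
top staple 75 med [-153.6  -30.8   84.5] lo [-168.9  -46.6   76.9] hi [-129.5  -14.9   92.1]
top stapleout 34 med [-164.9  -32.    83.1] lo [-169.5  -46.4   76.9] hi [-156.9  -16.3   92.3]
top knob 105 med [-191.7 -155.   118.5] lo [-204.5 -172.7  102.5] hi [-178.2 -141.7  124.7]
top gear 753 med [ -62.  -161.6  148.8] lo [-116.2 -191.5  145.3] hi [  11.4 -126.6  154. ]
top gearfront 177 med [-111.1 -157.3  148. ] lo [-120.3 -191.8  136.4] hi [-100.7 -124.5  154.2]
top tank rim left 44 med [-94.4 195.5 119.7] lo [-119.5  182.2  116.2] hi [-51.8 198.8 123.1]
top rim front 135 med [-117.2   37.3  119.2] lo [-120.5  -92.7  116.2] hi [-114.3  171.8  123.6]
top bar 433 med [-80.   89.8 306.6] lo [-91.6   4.1 133.4] hi [-61.4 178.9 319.5]
top hoodsides 2811 med [-31.6  41.8 282.3] lo [ -66.8 -116.8  201. ] hi [152.6 194.9 304.1]
top hasp 5824 med [-535.  -249.2  565. ] lo [-599.1 -433.5  506.1] hi [-456.2  -32.8  611.9]
hood foremost [-67.1  44.5 262.1] top [-30.8  39.1 306.3]
side staple 112 med [-154.3  -29.3   87.6] lo [-169.3  -46.    84.1] hi [-129.7  -14.7   90.8]
side stapleout 52 m
[... 176 characters left out ...]
gear 183 med [-109.  -147.3  150.7] lo [-118.2 -185.8  147.3] hi [ -78.8 -122.6  153.6]
side gearfront 156 med [-110.5 -150.3  150.4] lo [-118.3 -184.9  147.3] hi [-101.1 -122.9  153.5]
side tank rim left 375 med [-18.6 196.3 120.7] lo [-118.1  187.5  116.7] hi [110.4 199.2 123.5]
side rim front 295 med [-118.    59.3  121.1] lo [-183.   -91.   117.5] hi [-115.   172.4  123.7]
side bar 864 med [-78.5  83.7 312.9] lo [-90.2 -51.8 135. ] hi [-61.5 184.8 343.4]
side hoodsides 4812 med [-26.9  81.5 287.3] lo [ -65.4 -113.8  201.8] hi [153.9 197.  305.3]
side hasp 282 med [-85.4 -54.8 363.7] lo [-546.9 -120.3  275.5] hi [-57.1 -22.8 540.6]
hood foremost [-66.8  67.6 265.5] top [-32.9  62.2 306.3]
```

```bash
cat > m3.py <<'E'
from h import *
th=.714
for n in("top","side"):
    D=np.load(f"{n}0.npz");w=S(D["w"])*1000;f=D["f"].astype(int)
    dx,dz=w[...,0]-100,w[...,2]-120;c,s=np.cos(th),np.sin(th)
    # rotate to hood-down frame: raised front = rotation; undo
    X=dx*c-dz*s*-1*-1 if 0 else dx*c-dz*s; Z=dx*s+dz*c
    H=np.stack([X+100,w[...,1],Z+120],-1)
    B,G,R=f[...,0],f[...,1],f[...,2];blue=(B>R+40)&(B>G+25);dark=f.max(2)<60
    def rep(t,m):
        P=H[m]
        if len(P):print(n,t,len(P),"med",np.median(P,0).round(1),"lo",np.percentile(P,3,axis=0).round(1),"hi",np.percentile(P,97,axis=0).round(1))
    rep("frontpanel",blue&(abs(H[...,0]+120)<12)&(H[...,2]>125)&(H[...,2]<170))
    rep("bar",dark&(H[...,0]<-145)&(H[...,0]>-185)&(abs(H[...,2]-150)<20))
    hp=(~blue)&(~dark)&(H[...,0]<-128)&(H[...,0]>-220)&(H[...,2]>135)&(H[...,2]<240)&(H[...,1]<40)&(H[...,1]>-110)
    rep("hasp",hp)
    P=H[hp]; 
    if len(P)>20:
        k=np.polyfit(P[:,2]-132,P[:,0]+125,1);print("x=k z",k,"angle",np.pi-np.arctan(-k[0]), "reach",np.hypot(P[:,0]+125,P[:,2]-132).max())
E
python3 m3.py
```

```text
top frontpanel 1124 med [-119.8   40.3  147.3] lo [-124.6 -112.4  126.4] hi [-114.9  191.1  169.1]
top bar 241 med [-167.5  111.2  145.5] lo [-174.    53.7  136.7] hi [-148.   172.4  150.5]
top hasp 84 med [-195.6  -29.   179.4] lo [-201.7  -58.8  139.7] hi [-138.3   -2.5  185.2]
x=k z [-1.40282849 -3.8387444 ] angle 2.190091519871114 reach 94.68012105102149
side frontpanel 1583 med [-122.3   67.6  150. ] lo [-124.  -107.5  127.1] hi [-120.6  193.   166.3]
side bar 535 med [-168.5  101.3  148. ] lo [-179.   -53.   143.3] hi [-146.7  173.7  167.4]
side hasp 185 med [-196.3  -30.4  177.6] lo [-201.2  -59.   147.6] hi [-150.6   -1.2  184.7]
x=k z [-1.34053793 -6.57689983] angle 2.2117127255022457 reach 92.90631463547372
```

```bash
cat >> h.py <<'E'
from scipy.spatial.transform import Rotation as Rn
TIP=.182;GR=.163
def quat(zs,ys):
    "tool z and y directions in saw axes -> world quaternion wxyz"
    z=Rs@np.array(zs,float);z/=np.linalg.norm(z);y=Rs@np.array(ys,float);y-=z*(y@z);y/=np.linalg.norm(y)
    return np.roll(Rn.from_matrix(np.stack([np.cross(y,z),y,z],1)).as_quat(),1)
def pose(ps,zs,ys,off=TIP):
    "ps in saw mm for the point 'off' ahead of the flange"
    z=np.array(zs,float);z/=np.linalg.norm(z)
    return W(np.array(ps,float)/1000-off*z),quat(zs,ys)
def st(t=""):
    s=manip.state();print(t,"t",round(s["time"],2),"tcp",np.round(s["ee_pos"],4),"F",np.round(s["ft_force"],1),"gap",round(s["finger_gap"],4),"ff",np.round(s["finger_force"],1));return s
D=(0,0,-1);BY=112
def bar(t):
    a=t+.1127;return np.array([100-266.7*np.cos(a),BY,120+266.7*np.sin(a)])
E
python3 - <<'E'
from h import *
st()
print(Rn.from_quat(np.roll(manip.state()["ee_rot"],-1)).as_matrix().round(2))
def ik(n,*a):
    p,q=pose(*a);r=manip.inverse_kinematics(p,q);print(n,p.round(3),None if r is None else np.round(r,2))
T45=(1,0,-1);T60=(.5,0,-.866)
for y in((1,0,0),(-1,0,0),(0,1,0),(0,-1,0)):
    print(y)
    ik("hoodtop",bar(.714)+[0,0,80],D,y);ik("hooddown",bar(0)+[0,0,6],D,y)
    ik("hasp1",(-185,-30,240),D,y);ik("hasp2",(-138,-30,100),T60,y);ik("hasp2b",(-220,-30,130),T60,y)
    ik("staple",(-151,-30,200),D,y);ik("pin",S(np.array([.458,-.366,.086]))*1000,D,y);ik("knob",(-190,-157.5,86),D,y);ik("knobout",(-225,-157.5,86),D,y)
E
```

```text
t 1.1 tcp [ 0.2505 -0.5452  0.4046] F [0.3 0.  0.2] gap 0.0875 ff 0.0
[[ 0.91  0.42 -0.  ]
 [ 0.42 -0.91 -0.  ]
 [-0.   -0.   -1.  ]]
(1, 0, 0)
hoodtop [0.59  0.06  0.578] [ 0.04  0.19  0.8  -0.    2.15 -0.1 ]
hooddown [0.507 0.048 0.338] [ 0.03 -0.16  1.59 -0.    1.71 -0.12]
hasp1 [ 0.508 -0.096  0.422] [-0.25 -0.13  1.42 -0.    1.85 -0.4 ]
hasp2 [ 0.464 -0.102  0.258] [-0.38 -0.45  2.01  0.28  1.14 -0.58]
hasp2b [ 0.383 -0.114  0.288] [-0.5  -0.71  2.12  0.32  1.31 -0.67]
staple [ 0.541 -0.091  0.382] [-0.23 -0.05  1.41 -0.    1.78 -0.37]
pin [ 0.458 -0.366  0.268] [-0.73  0.07  1.49 -0.    1.58 -0.88]
knob [ 0.521 -0.223  0.268] [-0.46  0.02  1.55 -0.    1.58 -0.61]
knobout [ 0.487 -0.228  0.268] [-0.5  -0.06  1.63 -0.    1.58 -0.65]
(-1, 0, 0)
hoodtop [0.59  0.06  0.578] None
hooddown [0.507 0.048 0.338] None
hasp1 [ 0.508 -0.096  0.422] None
hasp2 [ 0.464 -0.102  0.258] [-0.38 -0.45  2.01  0.28  1.14  2.56]
hasp2b [ 0.383 -0.114  0.288] [-0.5  -0.71  2.12  0.32  1.31  2.48]
staple [ 0.541 -0.091  0.382] None
pin [ 0.458 -0.366  0.268] [-0.73  0.07  1.49 -0.    1.58  2.26]
knob [
[... 655 characters left out ...]
0.    1.58 -2.18]
knobout [ 0.487 -0.228  0.268] [-0.5  -0.06  1.63 -0.    1.58 -2.22]
(0, -1, 0)
hoodtop [0.59  0.06  0.578] [ 0.04  0.19  0.8  -0.    2.15  1.47]
hooddown [0.507 0.048 0.338] [ 0.03 -0.16  1.59 -0.    1.71  1.45]
hasp1 [ 0.508 -0.096  0.422] [-0.25 -0.13  1.42 -0.    1.85  1.17]
hasp2 [ 0.464 -0.102  0.258] [-0.38 -0.45  2.01  0.28  1.14  0.99]
hasp2b [ 0.383 -0.114  0.288] [-0.5  -0.71  2.12  0.32  1.31  0.91]
staple [ 0.541 -0.091  0.382] [-0.23 -0.05  1.41 -0.    1.78  1.2 ]
pin [ 0.458 -0.366  0.268] [-0.73  0.07  1.49 -0.    1.58  0.69]
knob [ 0.521 -0.223  0.268] [-0.46  0.02  1.55 -0.    1.58  0.96]
knobout [ 0.487 -0.228  0.268] [-0.5  -0.06  1.63 -0.    1.58  0.92]
```

```bash
python3 - <<'E'
from h import *
close()
X=(1,0,0)
manip.move_to(*pose(bar(.714)+[0,0,90],D,X)); st("above")
manip.move_l(pose(bar(.73)+[0,0,8],D,X)[0],.25); st("top")
for t in(.5,.3,.1,.03):
    manip.move_l(pose(bar(t)+[0,0,6],D,X)[0],.15); s=st(t)
for d in(4,2,0,-2,-4,-6):
    manip.move_l(pose(bar(0)+[0,0,6+d],D,X)[0],.05); s=st(d)
    if s["ft_force"][2]>18: break
manip.move_l(pose(bar(0)+[-10,0,110],D,X)[0],.3)
for n in("side","top"):
    p=eyes.get_image(n);cv2.imwrite(f"pics/{n}1.png",p["frame"]);np.savez(f"{n}1.npz",w=cloud(p),f=p["frame"])
a=cv2.imread("pics/side1.png");cv2.imwrite("pics/s2.png",cv2.resize(a[60:310,130:370],None,fx=2.4,fy=2.4,interpolation=cv2.INTER_CUBIC))
E
```

```text
above t 4.98 tcp [0.5904 0.059  0.5879] F [-0.4  1.   0.1] gap 0.0005 ff 0.0
top t 5.45 tcp [0.5933 0.0598 0.5092] F [ 0.9 -0.5  1. ] gap 0.0005 ff 0.0
0.5 t 6.02 tcp [0.5531 0.0544 0.4637] F [0.2 0.2 0. ] gap 0.0006 ff 0.0
0.3 t 6.53 tcp [0.5277 0.0507 0.4157] F [-0.1  0.   0.5] gap 0.0009 ff 0.0
0.1 t 7.03 tcp [0.5114 0.0483 0.3653] F [-0.5  0.2  0.8] gap 0.0006 ff 0.0
0.03 t 7.31 tcp [0.508  0.0478 0.3464] F [ 0.7 -0.4  0.3] gap 0.0006 ff 0.0
4 t 7.56 tcp [0.5069 0.0476 0.3425] F [-0.   0.1  0.1] gap 0.0003 ff 0.0
2 t 7.81 tcp [0.5068 0.0476 0.34  ] F [-0.7 -0.1  0. ] gap 0.0003 ff 0.0
0 t 8.06 tcp [0.5068 0.0476 0.3383] F [1.2 0.2 1.5] gap 0.0007 ff 0.9
-2 t 8.31 tcp [0.5066 0.0476 0.3381] F [-2.9 -0.7  9.3] gap 0.0006 ff 4.7
-4 t 8.56 tcp [0.5064 0.0476 0.338 ] F [-7.  -0.5 16.9] gap 0.0005 ff 8.5
-6 t 8.81 tcp [0.5061 0.0476 0.3379] F [-9.7 -0.5 25. ] gap 0.0003 ff 12.2
```

View pics/s2.png

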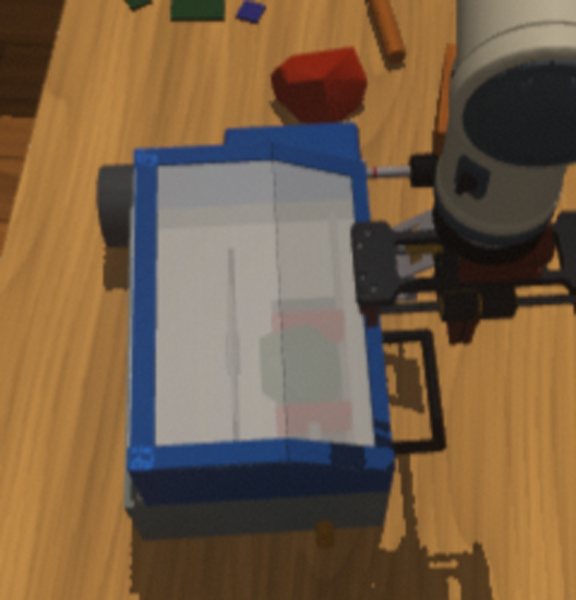

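```bash
python3 - <<'E'
from h import *
Y=(0,-1,0);T=(.5,0,-.866);YH=-33
def C(a,L): return np.array([-125-L*np.sin(a)-4*np.cos(a),YH,132-L*np.cos(a)+4*np.sin(a)])
def P1(a,up=0): return pose(C(a,75)+[10*np.clip((a-1.57)/.3,-1,1),0,up],D,Y)
def P2(a,b=0): return pose(C(a,30)-[8.7,0,5]+b*np.array([-.58,0,.81]),T,Y)
manip.move_to(*P1(2.2,70)); manip.move_l(P1(2.2,6)[0],.3); st("start")
for a in(1.9,1.57,1.25,1.0):
    manip.move_l(P1(a)[0],.15); s=st(a)
    if np.linalg.norm(s["ft_force"])>35: raise SystemExit("force")
manip.move_l(P1(1.0)[0]+Rs@[-.03,0,.07],.3)
manip.move_to(*P2(.95,45)); manip.move_l(P2(.95,3)[0],.3); st("tilted")
for a in(.7,.45,.2,.07,0):
    manip.move_l(P2(a)[0],.1); s=st(a)
    if np.linalg.norm(s["ft_force"])>30: break
for k in(1,2,3,4,5):
    if np.linalg.norm(s["ft_force"])>22: break
    manip.move_l(P2(0)[0]+Rs@[.0015*k,0,0],.05); s=st(k)
print("tip saw",(S(np.array(s["ee_pos"]))*1000+182*np.array(T)).round(1))
manip.move_l(P2(0,40)[0]+Rs@[-.08,0,.03],.3)
for n in("side","top"):
    p=eyes.get_image(n);cv2.imwrite(f"pics/{n}2.png",p["frame"]);np.savez(f"{n}2.npz",w=cloud(p),f=p["frame"])
a=cv2.imread("pics/side2.png");cv2.imwrite("pics/s3.png",cv2.resize(a[80:260,230:370],None,fx=3.2,fy=3.2,interpolation=cv2.INTER_CUBIC))
E
```

```text
start t 10.97 tcp [ 0.5195 -0.0966  0.3666] F [-0.3 -0.5  0.6] gap 0.0005 ff 0.0
1.9 t 11.31 tcp [ 0.5085 -0.0986  0.344 ] F [-0.1 -0.9  0.7] gap 0.0006 ff 0.0
1.57 t 11.65 tcp [ 0.4934 -0.1009  0.319 ] F [0.  0.1 0.8] gap 0.0004 ff 0.0
1.25 t 11.97 tcp [ 0.486  -0.102   0.2944] F [ 0.3 -1.   0.3] gap 0.0002 ff 0.0
1.0 t 12.24 tcp [ 0.4931 -0.1009  0.2767] F [ 0.4 -0.3 -0.2] gap 0.0005 ff 0.0
tilted t 13.44 tcp [ 0.4416 -0.1082  0.272 ] F [-1.   0.  -0.1] gap 0.0008 ff 0.0
0.7 t 13.7 tcp [ 0.447  -0.1077  0.2651] F [ 0.6 -0.  -0.1] gap 0.0005 ff 0.0
0.45 t 13.95 tcp [ 0.4523 -0.107   0.2598] F [ 0.4 -0.   0.5] gap 0.0005 ff 0.0
0.2 t 14.2 tcp [ 0.459  -0.106   0.2562] F [-0.5  0.1  0.4] gap 0.0003 ff 0.1
0.07 t 14.45 tcp [ 0.4628 -0.1055  0.2551] F [-2.2 -1.1  0.5] gap 0.0004 ff 0.9
0 t 14.7 tcp [ 0.4648 -0.1052  0.2547] F [-4.8 -1.   1.4] gap 0.0003 ff 2.5
1 t 14.95 tcp [ 0.4656 -0.1051  0.2549] F [-14.4  -1.3   8.3] gap 0.0007 ff 7.4
2 t 15.2 tcp [ 0.4664 -0.105   0.255 ] F [-25.8  -1.1  12.3] gap 0.0003 ff 12.9
tip saw [-136.1  -33.2   97.4]
```

View pics/s3.png

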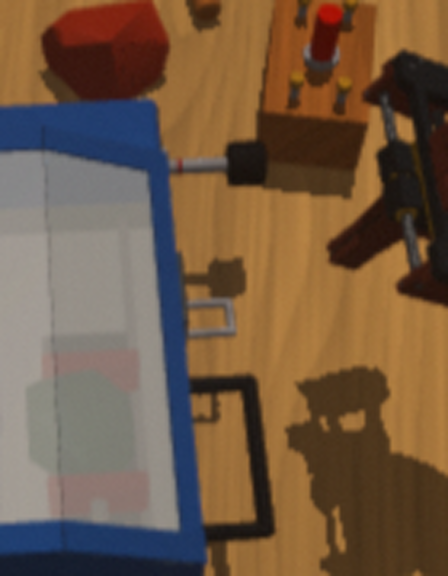

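```bash
python3 - <<'E'
from h import *
for n in("top","side"):
    Dd=np.load(f"{n}2.npz");w=S(Dd["w"])*1000;x,y,z=w[...,0],w[...,1],w[...,2]
    P=w[(abs(z-86)<12)&(x>-180)&(x<-132)&(y>-70)&(y<10)]
    if len(P):print(n,"staple",len(P),np.percentile(P,3,axis=0).round(1),np.percentile(P,97,axis=0).round(1))
gripper_open()
pin=np.array([.458,-.366,.105]);yd=Rs.T@[np.cos(-.05),np.sin(-.05),0]
pp=lambda u:pose(S(pin+[0,0,u])*1000,D,yd,GR)
manip.move_to(*pp(.12)); manip.move_l(pp(0)[0],.25); close(); st("grasp")
manip.move_l(pp(.14)[0],.25); st("lift")
Yv=(0,1,0)
manip.move_to(*pose((-151,-30.5,95+125),D,Yv,GR)); st("over")
for n in("side","top"):
    p=eyes.get_image(n);w=cloud(p);f=p["frame"].astype(int);cv2.imwrite(f"pics/{n}3.png",p["frame"])
    sw=S(w)*1000
    m=(f[...,2]>110)&(f[...,1]<70)&(f[...,0]<70)&(abs(sw[...,0]+151)<45)&(abs(sw[...,1]+30)<45)&(sw[...,2]>170)
    P=sw[m];print(n,"red",len(P),P.mean(0).round(1) if len(P) else"")
    m=(abs(sw[...,0]+151)<25)&(abs(sw[...,1]+30)<25)&(sw[...,2]>105)&(sw[...,2]<187)
    P=sw[m]
    if len(P):print("shank/collar",len(P),np.percentile(P,3,axis=0).round(1),np.percentile(P,97,axis=0).round(1))
a=cv2.imread("pics/side3.png");cv2.imwrite("pics/s4.png",cv2.resize(a[80:260,230:370],None,fx=3.2,fy=3.2,interpolation=cv2.INTER_CUBIC))
E
```

```text
top staple 67 [-169.2  -46.4   77.9] [-134.9  -15.2   92.5]
side staple 99 [-169.4  -46.5   84.2] [-136.7  -14.6   91.3]
grasp t 20.29 tcp [ 0.458  -0.366   0.2679] F [ 1.1 -0.3 -0.5] gap 0.0216 ff 30.0
lift t 21.0 tcp [ 0.458  -0.366   0.4062] F [-0.1 -0.8 -2. ] gap 0.0218 ff 30.0
over t 22.16 tcp [ 0.5413 -0.0918  0.3818] F [ 0.1  0.6 -1.8] gap 0.0215 ff 30.0
side red 0 
shank/collar 48 [-154.1  -50.3  130.2] [-126.4   -8.1  148. ]
top red 0
```

View pics/s4.png

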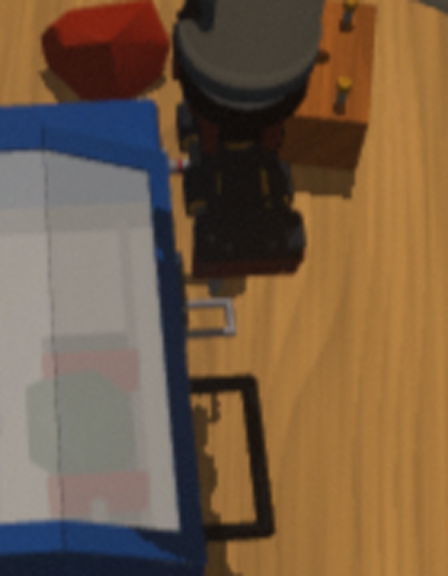

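The pin is held (21.5 mm gap, about 1.8 N of weight) but hidden behind the gripper. The staple re-measures at y = -30.7, so I descend with a force check.

```bash
python3 - <<'E'
from h import *
ok=True
for z in(190,178,165,150,138,128,125,124,123,122,121,120):
    manip.move_l(pose((-151,-30.7,z),D,(0,1,0),GR)[0],.1 if z>126 else .04); s=st(z); F=np.array(s["ft_force"])
    if F[2]>5 or np.hypot(*F[:2])>10: print("contact");break
E
```

```text
190 t 22.71 tcp [ 0.5412 -0.0918  0.3524] F [ 0.6  0.3 -1.2] gap 0.0215 ff 30.0
178 t 22.98 tcp [ 0.5413 -0.0916  0.3407] F [ 0.   0.4 -1.2] gap 0.0211 ff 30.0
165 t 23.26 tcp [ 0.5412 -0.0915  0.3274] F [ 0.3  0.1 -2. ] gap 0.0218 ff 30.0
150 t 23.56 tcp [ 0.5412 -0.0915  0.3123] F [ 0.4  0.4 -0.2] gap 0.0216 ff 30.0
138 t 23.82 tcp [ 0.5412 -0.0915  0.3004] F [-0.9 -1.3 -0.6] gap 0.0216 ff 30.0
128 t 24.07 tcp [ 0.5412 -0.0915  0.2903] F [ 0.1 -0.  -1.5] gap 0.0216 ff 30.0
125 t 24.32 tcp [ 0.5414 -0.0915  0.288 ] F [ 0.2 -0.2 -0.7] gap 0.0216 ff 30.0
124 t 24.57 tcp [ 0.5414 -0.0916  0.2871] F [ 0.5 -1.1 -1. ] gap 0.0217 ff 30.0
123 t 24.82 tcp [ 0.5414 -0.0915  0.2859] F [-0.7 -1.  -0.4] gap 0.0217 ff 30.0
122 t 25.07 tcp [ 0.5414 -0.0916  0.2854] F [-1.  -0.2  1.3] gap 0.0216 ff 30.0
121 t 25.32 tcp [ 0.5414 -0.0915  0.2853] F [-2.7  0.7  6.1] gap 0.0214 ff 30.0
contact
```

```bash
python3 - <<'E'
from h import *
gripper_open(); st("open")
manip.move_l(pose((-151,-30.7,240),D,(0,1,0),GR)[0],.2)
manip.move_to(*pose((-260,-190,230),D,(0,1,0),GR)); st("away")
for n in("side","top"):
    p=eyes.get_image(n);w=cloud(p);f=p["frame"].astype(int);cv2.imwrite(f"pics/{n}4.png",p["frame"])
    sw=S(w)*1000
    m=(f[...,2]>110)&(f[...,1]<70)&(f[...,0]<70)&(abs(sw[...,0]+151)<45)&(abs(sw[...,1]+30)<45)
    P=sw[m];print(n,"red",len(P),P.mean(0).round(1) if len(P) else"",P.max(0).round(1) if len(P) else"")
    kb=(f.max(2)<60)&(abs(sw[...,2]-112)<16)&(sw[...,0]>-230)&(sw[...,0]<-165)&(abs(sw[...,1]+157)<40)
    P=sw[kb];
    if len(P):print(n,"knob",len(P),np.percentile(P,3,axis=0).round(1),np.percentile(P,97,axis=0).round(1))
a=cv2.imread("pics/side4.png");cv2.imwrite("pics/s5.png",cv2.resize(a[80:260,230:370],None,fx=3.2,fy=3.2,interpolation=cv2.INTER_CUBIC))
E
```

```text
open t 26.43 tcp [ 0.5414 -0.0915  0.284 ] F [ 0.  -1.1  1.2] gap 0.0877 ff 0.0
away t 27.97 tcp [ 0.457  -0.2645  0.3922] F [ 0.9  1.1 -0.3] gap 0.0881 ff 0.0
side red 53 [-150.3  -28.9  143.3] [-142.   -18.8  149.1]
side knob 162 [-204.9 -165.    99.7] [-176.2 -141.3  125.2]
top red 41 [-151.   -29.9  139.7] [-139.7  -20.7  150.6]
top knob 106 [-204.7 -172.7  100.3] [-178.4 -141.6  124.2]
```

View pics/s5.png

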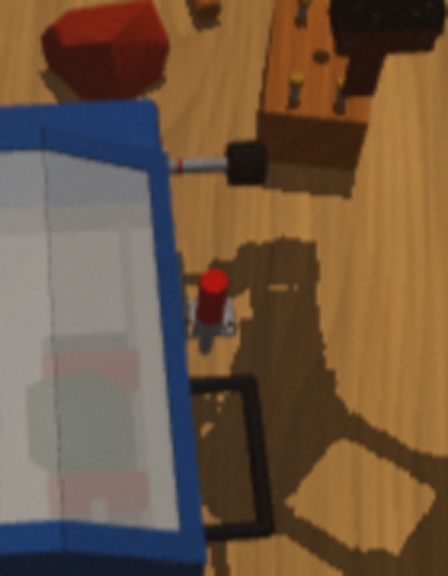

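The pin stands upright in the staple with its collar down (crop 212,300) and its top at about 142 mm, as expected. The knob is still at -190 (inner click). Next, the feed rod.

```bash
python3 - <<'E'
from h import *
Y=(0,1,0);k=lambda dx,z=105:pose((-190.5-dx,-157.5,z),D,Y,GR)
manip.move_to(*k(0,190)); manip.move_l(k(0)[0],.2); st("at"); close(); st("grip")
for d in(6,12,18,24,25.5):
    manip.move_l(k(d)[0],.06); s=st(d)
manip.hold(.2)
gripper_open(); st("open")
manip.move_l(k(25.5,200)[0],.2)
manip.move_to(*pose((-320,-60,260),D,Y,GR)); st("away")
for n in("side","top"):
    p=eyes.get_image(n);w=cloud(p);f=p["frame"].astype(int);cv2.imwrite(f"pics/{n}5.png",p["frame"])
    sw=S(w)*1000
    m=(f[...,2]>110)&(f[...,1]<70)&(f[...,0]<70)&(abs(sw[...,0]+151)<45)&(abs(sw[...,1]+30)<45)
    P=sw[m];print(n,"red",len(P),P.mean(0).round(1) if len(P) else"")
    kb=(f.max(2)<60)&(abs(sw[...,2]-112)<16)&(sw[...,0]>-260)&(sw[...,0]<-165)&(abs(sw[...,1]+157)<40)
    P=sw[kb];
    if len(P):print(n,"knob",len(P),np.percentile(P,3,axis=0).round(1),np.percentile(P,97,axis=0).round(1))
a=cv2.imread("pics/side5.png");cv2.imwrite("pics/s6.png",cv2.resize(a[60:310,130:370],None,fx=2.4,fy=2.4,interpolation=cv2.INTER_CUBIC))
E
```

```text
at t 29.08 tcp [ 0.5207 -0.2232  0.2696] F [0.1 0.1 0.5] gap 0.0877 ff 0.0
grip t 29.94 tcp [ 0.5208 -0.2241  0.268 ] F [ 1.8 -6.9 -2.3] gap 0.035 ff 30.0
6 t 30.19 tcp [ 0.5156 -0.2249  0.268 ] F [ 9.2 -7.9 -5.2] gap 0.0354 ff 30.0
12 t 30.44 tcp [ 0.5093 -0.2258  0.268 ] F [ 6.3 -7.8 -4. ] gap 0.0355 ff 30.0
18 t 30.69 tcp [ 0.5017 -0.2271  0.2679] F [-7.2 -8.   1.7] gap 0.0354 ff 30.0
24 t 30.94 tcp [ 0.4965 -0.2278  0.2679] F [-0.9 -7.5 -2. ] gap 0.0352 ff 30.0
25.5 t 31.19 tcp [ 0.4955 -0.2279  0.2679] F [ 2.2 -6.2 -2.7] gap 0.0357 ff 30.0
open t 32.33 tcp [ 0.4955 -0.2264  0.268 ] F [-0.1  1.2 -0.5] gap 0.0878 ff 0.0
away t 33.62 tcp [ 0.3789 -0.1454  0.4215] F [ 0.1 -0.4 -1. ] gap 0.0878 ff 0.0
side red 53 [-150.3  -28.8  143.4]
side knob 172 [-230.4 -170.9  102. ] [-201.7 -140.8  124.6]
top red 41 [-151.1  -29.9  140.6]
top knob 105 [-230.  -172.2  104.6] [-204.1 -141.7  125.3]
```

View pics/s6.png

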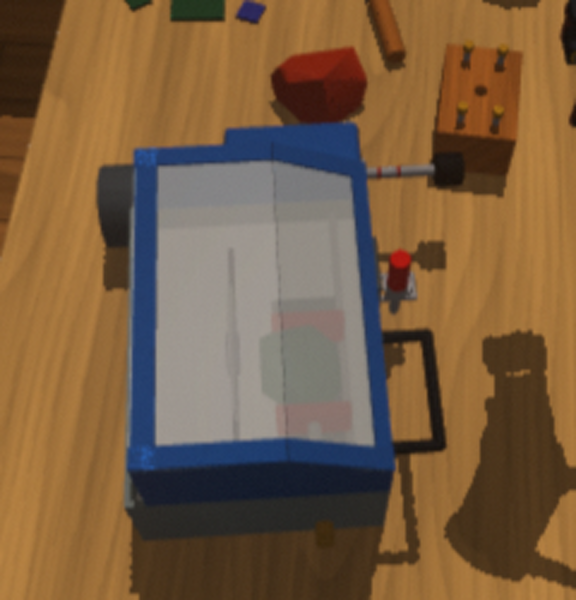

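The knob moved 25.4 mm, to the middle click (crop 448,168). The hood is down, the pin is seated and the robot is clear.

```bash
python3 -c "
from h import *
print(order.job_done())"
```

```text
the job is handed in; nothing more can be done
None
```

The job is handed in at about 34 s: hood down, hasp flat (judged by its hard stop, since the hood hides it in the pictures), pin seated in the staple, then feed rod pulled to its middle click (25.4 mm measured), with the jar and stones never approached.

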